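# Tuck a packer under the sprung keeper of its holder

## Task

Put the loose orange U-shaped packer back in the grey packer holder, on top of the green and blue packers and in line with them: slotted end first under the sprung keeper arm, pushed home to the back stop, with its solid tail dropped down behind the front upstand so that it lies flat and the keeper holds the whole pile down. Let go of it, and leave the packers already in the holder, the pliers, calculator, flange, brass bush and jar where they are.

Things in the scene. Friction and masses are not known exactly. Their poses are not given: they have to be found in the camera images.
- packer_orange: orange plastic U-shaped (horseshoe) packer, smooth, square-edged, 140 (x) x 60 (y) x 10 mm thick, about 85 g (varies), lying flat on the bench. Origin: centre of its underside, z up. An 18 wide slot runs 82 inwards from the +x end, so +x (to 70) is the slotted, leading end and -x (to -70) the solid tail. Balance point 6 towards the tail. Grasp it across its 60 width.
- packer_tail (a point): middle of the orange packer's tail end face, half-way up its thickness
- holder: grey sheet-metal packer holder, screwed to the bench. Origin: under its pocket's centre, at bench height; +x from open front to back, y across, z up. Base 216 x 96 x 6 mm (x -90 to 126). Side guides only at the back: faces y = +-32.5 from x = 45 to 78, up to z = 41, flared out from x = 45 to x = 31. Low flanges (top z = 17, y = +-36) further forward; above them the pile's sides are free.
- front_upstand (a point): top centre of the holder's front upstand, a tongue 36 mm wide (y) and 3.5 thick that keeps the tails in; its top is 34 above the bench, 8 above the pile of two; inner face at holder x = -72.5
- back_stop (a point): centre of the plane of the holder's back stop face at holder x = 72.5 (31 above the bench): two uprights either side of the keeper arm. The pocket is 145 mm long from here to the front upstand, the packers 140
- holder_seat (a point): centre of the pocket at the pile's top as found (26 mm above the bench): where the orange packer's origin belongs, with 2.5 play each way along and across
- keeper_arm (a joint): angle (rad) of the sprung steel keeper arm about its hinge across the holder at holder x = 100, z = 30 mm: 0 = nose on the two packers, positive = lifted (0.14 with the orange packer flat under it), limit 0.7. A spring presses the nose down, about 4 N at 0 and 2 N more per 10 mm of lift; it falls back if let go. The strap arches over the back stop, at most 56 above the bench at rest.
- keeper_lip (a point): underside of the free front end of the keeper's lip, which slants up (20 to 30 deg) towards the front from the nose, 36 mm wide: at rest at holder x = -6.5, 40.8 above the bench, 14.8 above the pile. A packer edge that enters below it lifts the arm as it is pushed in; one that meets it higher is stopped or rides over
- keeper_nose (a point): lowest line of the keeper's nose, a black bar 8 mm thick and 36 wide across the holder, at holder x = 27.5, 45 in front of the back stop
- packer_green: green packer, same outline (140 x 60, 12 thick), bottom of the pile in the holder, slot to the back. Origin: centre of its underside, 6 above the bench
- packer_blue: blue packer, same outline (140 x 60, 8 thick), on the green one in the holder, slot to the back. Origin: centre of its underside, 18 above the bench
- pliers: bystander: combination pliers with red handles, 173 x 57 x 12, lying flat; origin under its middle
- calculator: bystander: dark grey desk calculator, 128 x 78 x 15; origin under its middle
- flange_disc: bystander: steel hubbed flange, 66 across, 20 high; origin under its middle
- brass_bush: bystander: flanged brass bush, 41 across, 35 high; origin under its middle
- paste_jar: bystander: white jar with blue lid, 56 across, 70 high; origin under its middle
Things that resemble listed ones, but are neither listed nor needed, are in the scene too. What is meant by the packer_blue is not turquoise, and is the larger of those in its own colour.

How it is judged:
By the outcome, as a careful person would: the job done as asked, in the order asked, and still so for the second after the job is handed in, with the robot touching nothing.
It also fails if it takes over 53 s, if anything falls off the work surface, if the arm or the gripper's body presses on something with over 40 N, if the wrist force passes 120 N, or if a joint passes its speed limit or range.

## Robot

A 6-joint arm with a two-finger parallel gripper is mounted at the origin on a cart in front of the work surface, level with it; the furniture and walls round the work are solid. World frame = base frame: x ahead of the robot, y to its left, z up, the work surface at z = 0. Lengths are in mm, angles in rad, forces in N, time in s.
With the tool pointing down it reaches from about 300 to 775 mm from the base axis. Payload 14.6 kg.
Tool frame: the origin (TCP) lies on the centre line of the jaws, within the pads' length; the fingertips stand 8 mm ahead of it and the grasp point (between the pads) lies 11 mm behind it; z points along the fingers, y is the direction in which the jaws open and shut (so a half turn about z gives the same grasp; the last joint's range is limited). The gripper opens to 94 mm and grips with 3 to 60 N. Pads are 16 mm wide; open, the fingers measure 119 mm over their backs; the gripper's body (75 mm by 177 mm) begins 78 mm behind the grasp point.
Start: joints at [-0.067, 0.3, 1.521, -0, 1.321, -0.067], TCP at [549.99, -0.002, 213.446] pointing down, gripper open.
Joint ranges: [-3.03, 3.03], [-0.79, 2.21], [0.23, 2.52], [-1.04, 4.18], [0, 3.07], [-2.55, 2.55]. Speed limits (rad/s): [2.22, 2.22, 2.57, 3.14, 3.14, 3.14].

## Interface

Orientations are given as [roll, pitch, yaw] about the fixed x, y, z axes, in that order (R = Rz(yaw) Ry(pitch) Rx(roll)).
In Python, from cell import read_state, cams, manip gives the robot as it stands.
- The arm moves only by the shell command python3 -m handwheel 'ROWS' [OPENING] [FORCE]. ROWS is JSON, a list of rows, each a list of 4 numbers: the shift along the tool's x, y, z in m, then the turn about the tool's z in degrees. In form: [[dx, dy, dz, turn], ...]. A call has 1 to 5 rows; each row is the pose to reach, as a shift and turn from the pose measured when the call began, along the tool's axes at that moment; what a row does not reach only later rows make up. A row lasts 1/8 s, in which the tool goes at most 62.5 mm and 10.7 degrees, less where a joint would pass 70% of its speed; a pose out of reach is approached as far as the arm can. A call with a gripper value outside its range is refused whole. OPENING is the closure, from 0 (fully open) to 1 (shut), set as the call begins (- or left out, the last holds). The fingers move at their own pace and stop on an object; FORCE is the grip in N (left out, the last holds). Time passes only in rows, so rows that repeat a pose let the fingers close. It gives the time, the measured TCP pose, the force and the opening at its end, in the units of the state.
- read_state(): the state, without advancing time (a new reading comes with each control period).
- cams.camera(name): name is "scene" or "side" or "wrist"; returns the picture (420x560x3 uint8, red, green, blue); there is no depth.
- cams.get_calibration(name): a dict with "vertical_fov" (degrees; the focal length in pixels is half the picture's height over the tangent of half this angle, whatever the lens; pixels are square), "cx", "cy" (the principal point, pixels), "dist_coeffs" ([k1, k2, p1, p2, k3] as OpenCV has them; the pictures are not rectified), "R" (3x3) and "t" (3): a world point X has camera coordinates R X + t. Camera axes: x right, y down, z forward; pixel columns grow to the right and rows downward; lengths in mm; the calibration is good to about 2 mm. A picture is of the moment at which its call begins: read the wrist's pose just before it. get_calibration takes no time and is no camera call; for the wrist camera it gives the pose at the moment of the call.
- manip.sign_off(): hands the job in, once; it reports no verdict.
The state is a dict: "clock": time; "joints": joint angles; "qd": joint speeds; "effort": joint torques, N m; "eef_pos": TCP position; "eef_rot": TCP orientation; "wrist_force": force on the tool from outside, world axes, zero at the start; "moment": the same for the moment, N m; "finger_gap": finger opening in mm.
Only numpy, scipy, OpenCV 4.12 (cv2) and the standard library are available. Lean on these libraries where they do the work, as an engineer would, in place of code of your own. Each camera call takes 0.05 s, during which the arm holds its last target. There are 200 camera calls.

## Working session

There is one attempt and no reset: what is moved stays moved. The work goes in short steps, Python scripts to look and compute and a shell command to move; the robot and the scene stay as the last step left them, time stands still between calls to the robot, and variables do not carry over. Pictures are saved under pics/ and viewed, about 8 in all and at most 12, crops included, and the job is handed in when it is done.

```bash
mkdir -p pics; ls
cat > h.py <<'E'
import numpy as np, cv2
from cell import read_state, cams, manip
def K(c):
    f=210/np.tan(np.radians(c["vertical_fov"])/2); return np.array([[f,0,c["cx"]],[0,f,c["cy"]],[0,0,1.]])
def snap(n,fn,crop=None,s=1):
    c=cams.get_calibration(n); im=cams.camera(n)
    np.savez(f"pics/{fn}.npz",im=im,**{k:np.array(v) for k,v in c.items()})
    out(fn,fn,crop,s)
def load(fn): return np.load(f"pics/{fn}.npz")
def out(fn,o,crop=None,s=1):
    im=load(fn)["im"]
    if crop: x0,y0,x1,y1=crop; im=im[y0:y1,x0:x1]
    cv2.imwrite(f"pics/{o}.png",cv2.cvtColor(cv2.resize(im,None,fx=s,fy=s,interpolation=cv2.INTER_CUBIC),cv2.COLOR_RGB2BGR))
def back(fn,px,z):
    "pixels -> world points on plane z"
    c=load(fn); px=np.array(px,float).reshape(-1,1,2)
    u=cv2.undistortPoints(px,K(c),c["dist_coeffs"]).reshape(-1,2)
    R,t=c["R"],c["t"].reshape(3); o=-R.T@t
    d=np.c_[u,np.ones(len(u))]@R
    return o+d*((np.broadcast_to(z,len(u))-o[2])/d[:,2])[:,None]
def proj(fn,P):
    c=load(fn); return cv2.projectPoints(np.array(P,float).reshape(-1,3),cv2.Rodrigues(c["R"])[0],c["t"].reshape(3),K(c),c["dist_coeffs"])[0].reshape(-1,2)
E
python3 - <<'E'
from h import *
print(read_state())
for n in("scene","side","wrist"): snap(n,n+"0")
a=[cv2.imread(f"pics/{n}0.png") for n in("scene","side")]
for n in("scene","side","wrist"):
    c=cams.get_calibration(n); print(n,c["vertical_fov"],-np.array(c["R"]).T@c["t"], np.array(c["R"])[2])
E
```

```text
pics
{'clock': 0.0, 'joints': array([-6.66127078e-02,  3.00477608e-01,  1.52159278e+00, -2.05045322e-06,
        1.32069521e+00, -6.66053228e-02]), 'qd': array([ 2.46103381e-04, -7.18400221e-05, -2.27489295e-04, -1.13668371e-03,
       -4.10730203e-04,  5.56495544e-04]), 'effort': array([-1.53750298e-03, -5.31805658e+01, -3.52735734e+01,  7.07558286e-02,
        2.43994006e-02, -4.79655944e-05]), 'eef_pos': array([5.49742424e+02, 6.73764125e-03, 2.12877808e+02]), 'eef_rot': array([-3.14042218e+00, -7.60847890e-05,  1.57078941e+00]), 'wrist_force': array([ 0.38473751, -0.49996637,  0.35039426]), 'moment': array([0.02237603, 0.00834541, 0.03239706]), 'finger_gap': 94.08544311954104}
scene 51.26923645849361 [  50.85600972 -807.20813473  566.17859498] [ 0.47906377  0.75082993 -0.45470025]
side 51.611726961480066 [332.30607215 999.85001705 954.87964111] [ 0.18621004 -0.73028011 -0.65727984]
wrist 60.34671608710794 [550.26768719  71.35659783 383.46870615] [-5.86781417e-04 -2.45643995e-01 -9.69359935e-01]
```

View pics/scene0.png

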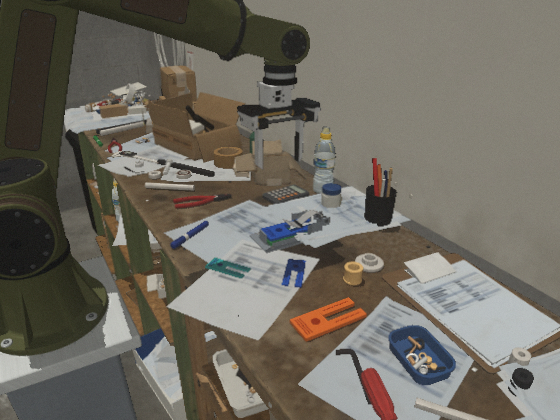

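View pics/side0.png

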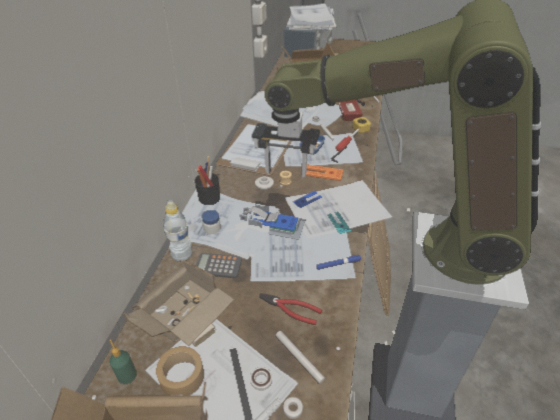

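The scene view shows the orange packer at (328,318) and the holder with its blue-topped pile at (290,230). A small loose blue packer at (293,272) and a turquoise one at (230,267) are lookalikes. packer_blue is the larger blue one, in the holder. I'll confirm in one enlarged crop.

Run:
```python
from h import *
out("scene0","a",(240,195,375,345),4)
out("side0","b",(235,190,345,245),2.2)
a=cv2.imread("pics/a.png");print(a.shape)
```

```text
(600, 540, 3)
```

View pics/a.png

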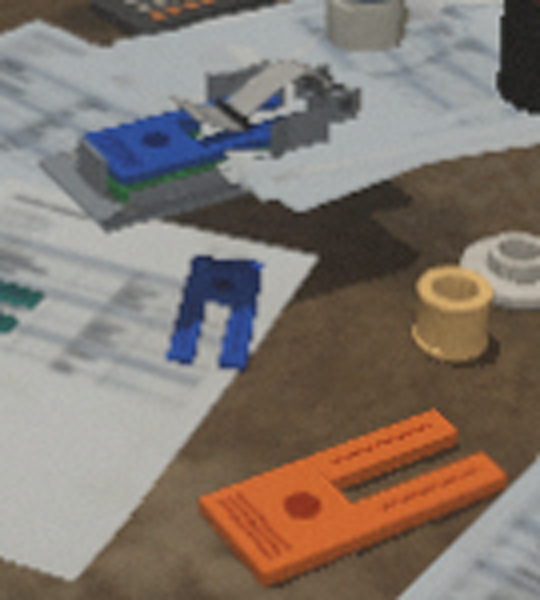

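Run:
```python
from h import *
f=lambda l:[(240+x/4,195+y/4) for x,y in l]
P=back("scene0",f([(200,500),(268,574),(437,410),(507,474)]),10)[:,:2];print(P.round())
c=P.mean(0);d=P[2]+P[3]-P[0]-P[1];print(c,np.degrees(np.arctan2(d[1],d[0])),np.linalg.norm(P[0]-P[1]),np.linalg.norm(d)/2)
B=back("scene0",f([(40,160),(107,228)]),6)[:,:2];print(B.round())
B=back("scene0",f([(84,133),(110,178),(190,110),(225,148)]),26)[:,:2];print(B.round())
```

```text
[[ 406. -277.]
 [ 405. -335.]
 [ 545. -283.]
 [ 542. -340.]]
[ 474.35766883 -309.06024676] -2.358226811322077 57.92697522310965 138.6851622308286
[[496.  50.]
 [492. -42.]]
[[520.  35.]
 [506. -21.]
 [594.  26.]
 [586. -27.]]
```

The crop confirms the orange packer, U end towards +x, at about (474,-309) with yaw about -2.4°. The holder runs along +x with its front at x≈494. Since the tool can't tilt, I'll grip the packer forward of its middle so the front upstand pivots its slotted end down.

```bash
python3 -m handwheel '[[-0.062,-0.012,0.006,10.6],[-0.124,-0.024,0.012,21.2],[-0.186,-0.036,0.018,31.8],[-0.248,-0.046,0.024,42.4],[-0.31,-0.056,0.03,53]]' 0 5; python3 -m handwheel '[[0,0,0.01,10.6],[0,0,0.02,21.2],[0,0,0.03,31.8],[0,0,0.03,39],[0,0,0.03,39]]'
python3 - <<'E'
from h import *
s=read_state();print(s["eef_pos"],s["eef_rot"],s["joints"],s["wrist_force"]);snap("wrist","w1",None,1.4)
E
```

```text
clock: 0.78
eef_pos: [493.7, -307.9, 183.2]
eef_rot: [-3.141, 0.001, 0.64]
wrist_force: [0.9, 0.0, -1.4]
finger_gap: 94.5
clock: 1.4
eef_pos: [493.6, -307.9, 152.9]
eef_rot: [-3.141, 0.001, -0.04]
wrist_force: [0.9, -0.2, -0.3]
finger_gap: 93.6
[ 493.63087301 -307.86253379  152.93875709] [-3.14117537e+00  1.30995914e-03 -4.01850110e-02] [-6.20428560e-01  4.24617143e-01  1.49689039e+00 -3.92909085e-04
  1.22140947e+00  9.90687797e-01] [ 0.93764433 -0.1594755  -0.31938216]
```

View pics/w1.png

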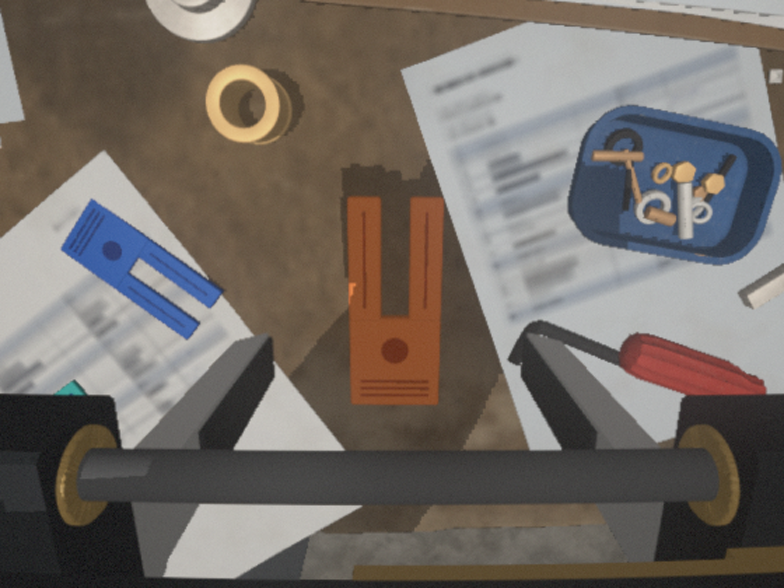

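Wrist view: packer tip corners at (347,197) and (443,197), tail corners at (352,404) and (438,404). It lies well between the fingers.

Run:
```python
from h import *
p=np.array([(352,404),(438,404),(347,197),(443,197)])/1.4
P=back("w1",p,10)[:,:2];print(P.round(1))
c=P.mean(0);d=P[2]+P[3]-P[0]-P[1];a=np.arctan2(d[1],d[0]);print(c,np.degrees(a),np.linalg.norm(P[0]-P[1]),np.linalg.norm(d)/2)
s=read_state();y=s["eef_rot"][2];t=np.append(c,0)[:2]+21*np.array([np.cos(a),np.sin(a)])-s["eef_pos"][:2]
print("tool dx,dy",t@[np.cos(y),np.sin(y)],t@[np.sin(y),-np.cos(y)],"turn",np.degrees(y-a))
```

```text
[[ 407.8 -273.3]
 [ 405.4 -331.7]
 [ 546.1 -279. ]
 [ 543.7 -337.6]]
[ 475.76118352 -305.39265755] -2.401572771565558 58.42537558446944 138.48917670682573
tool dx,dy 2.989066703629107 -1.7575667697528714 turn 0.21569226605067998
```

```bash
python3 -m handwheel '[[0.003,-0.002,0.05,0],[0.003,-0.002,0.1,0],[0.003,-0.002,0.132,0],[0.003,-0.002,0.143,0],[0.003,-0.002,0.143,0]]' 0 12; python3 -m handwheel '[[0,0,0,0],[0,0,0,0],[0,0,0,0],[0,0,0,0],[0,0,0,0]]' 1 12;  python3 -m handwheel '[[0,0,-0.02,0],[0,0,-0.06,0],[0,0,-0.11,0],[0,0,-0.11,0]]' - 12
```

```text
clock: 2.08
eef_pos: [496.9, -306.1, 10.5]
eef_rot: [-3.142, 0.001, -0.037]
wrist_force: [-0.3, -0.2, -0.1]
finger_gap: 93.9
clock: 2.7
eef_pos: [496.9, -306.2, 10.7]
eef_rot: [3.142, 0.001, -0.037]
wrist_force: [-1.6, 1.2, 3.6]
finger_gap: 59.4
clock: 3.2
eef_pos: [498.5, -307.2, 125.9]
eef_rot: [3.137, -0.006, -0.037]
wrist_force: [0.0, -0.4, -1.9]
finger_gap: 59.6
```

```bash
python3 -m handwheel '[[0,-0.06,-0.03,0],[0,-0.12,-0.06,0],[0,-0.18,-0.08,0],[0,-0.24,-0.1,0],[0.01,-0.295,-0.1,0]]'; python3 -m handwheel '[[0.0,-0.01,0,0],[0,-0.01,0,0],[0,-0.01,0,0]]'
python3 - <<'E'
from h import *
s=read_state();print(s["eef_pos"],s["eef_rot"]);snap("wrist","w2",None,1.4)
E
```

```text
clock: 3.82
eef_pos: [517.6, -15.3, 225.8]
eef_rot: [3.137, -0.008, -0.037]
wrist_force: [0.6, -0.0, -0.2]
finger_gap: 59.7
clock: 4.2
eef_pos: [517.8, -6.6, 225.4]
eef_rot: [3.137, -0.007, -0.038]
wrist_force: [-0.0, -0.1, -1.3]
finger_gap: 59.9
[517.77256006  -6.60925832 225.43693594] [ 3.13697022 -0.00706679 -0.03829654]
```

View pics/w2.png

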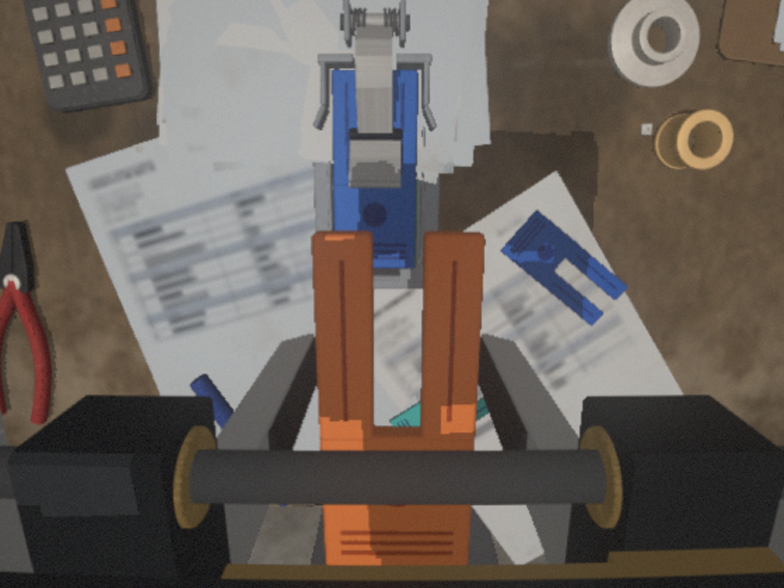

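Holder in view: blue pile corners at about (331,69) and (417,69), its tail at row ~267, base front edge at row ~288, keeper nose bar at row ~133. An enlargement will give accurate edges.

Run:
```python
from h import *
out("w2","c1",(220,30,315,135),4);out("w2","c2",(220,110,315,215),4)
a,b=cv2.imread("pics/c1.png"),cv2.imread("pics/c2.png")
cv2.imwrite("pics/c12.png",np.hstack([a,b]))
```

```text
(no output)
```

View pics/c12.png

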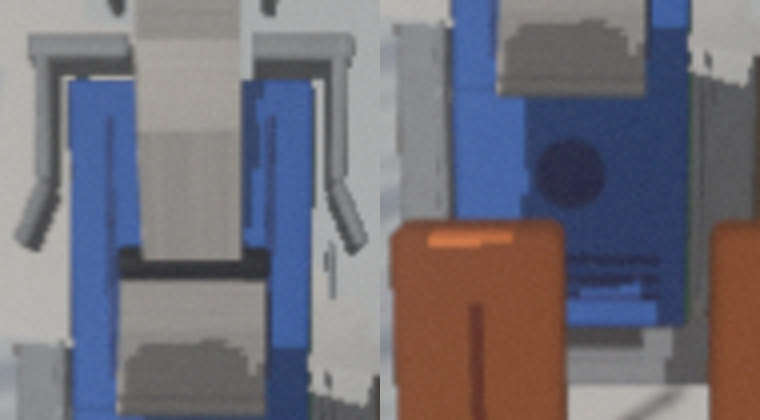

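Run:
```python
from h import *
L=lambda u,v:(220+u/4,30+v/4); Rr=lambda u,v:(220+(u-380)/4,110+v/4)
T={"blueBL":(L(70,80),26),"blueBR":(L(312,80),26),"blueL":(Rr(455,215),26),"blueFR":(Rr(687,325),26),
"gL1":(L(52,70),41),"gL2":(L(54,180),41),"gR1":(L(331,70),41),"gR2":(L(331,180),41),"base front":(Rr(610,383),6),
"upst top front":(Rr(645,347),34),"upst top R":(Rr(645,331),34),"lipL":(L(116,415),42),"lipR":(L(267,415),42),"noseL":(L(118,262),34),"noseR":(L(267,262),34),"backL":(L(80,58),41),"backR":(L(310,58),41)}
for k,(p,z) in T.items(): print(k,back("w2",[p],z)[0].round(1))
s=read_state();e=s["eef_pos"];print(e)
# orange nose corners, mid thickness ~ z TCP-?; top z = TCP-0.5
for p in [(314,233),(371,233),(424,233),(485,233)]: print(back("w2",[np.array(p)/1.4],e[2]-0.5)[0].round(1))
```

```text
blueBL [655.1  31.8  26. ]
blueBR [652.8 -26.3  26. ]
blueL [545.6  37.7  26. ]
blueFR [514.5 -20.8  26. ]
gL1 [654.7  34.2  41. ]
gL2 [630.5  35.3  41. ]
gR1 [652.2 -30.   41. ]
gR2 [627.9 -29.3  41. ]
base front [4.95e+02 4.00e-01 6.00e+00]
upst top front [510.7  -9.6  34. ]
upst top R [514.9  -9.8  34. ]
lipL [575.9  24.   42. ]
lipR [574.4 -12.4  42. ]
noseL [611.8  22.1  34. ]
noseR [610.4 -13.8  34. ]
backL [657.   27.6  41. ]
backR [654.9 -25.3  41. ]
[517.83968957  -6.6823791  225.48123201]
[567.2  20.1 225. ]
[566.4   0.8 225. ]
[565.7 -17.2 225. ]
[564.9 -38.  225. ]
```

```bash
python3 -m handwheel '[[0.0055,-0.0145,0.05,0],[0.0055,-0.0145,0.1,0],[0.0055,-0.0145,0.15,0],[0.0055,-0.0145,0.173,0],[0.0055,-0.0145,0.173,0]]'; python3 -m handwheel '[[0,0,0.001,0],[0,0,0.001,0]]'
python3 - <<'E'
from h import *
s=read_state();print(s["eef_pos"],s["eef_rot"]);snap("scene","s3",(240,195,340,270),8)
snap("side","d3",(230,190,330,265),4)
E
```

```text
clock: 4.88
eef_pos: [524.2, 5.7, 51.0]
eef_rot: [3.137, -0.004, -0.04]
wrist_force: [-0.2, 0.3, -1.7]
finger_gap: 59.8
clock: 5.12
eef_pos: [524.7, 5.4, 51.0]
eef_rot: [3.137, -0.005, -0.041]
wrist_force: [-0.2, 0.5, 0.2]
finger_gap: 59.8
[524.65467876   5.40229907  51.01984105] [ 3.13696741 -0.00532671 -0.04061932]
```

View pics/s3.png

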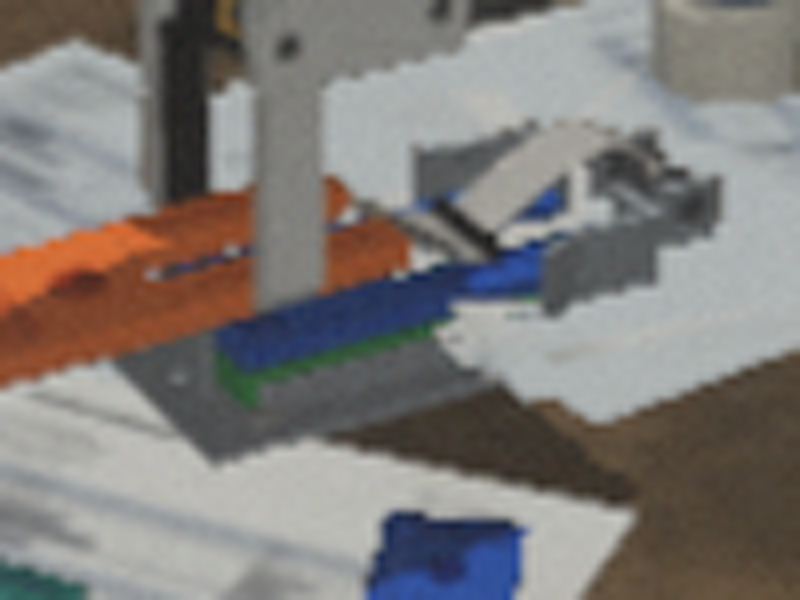

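The scene view shows the packer in line, its nose just short of the lip and its underside above the upstand. I'll correct y by 2 mm and lower it so the upstand tips the nose down.

```bash
python3 -m handwheel '[[0,-0.0025,0.002,0],[0,-0.0025,0.004,0],[0,-0.0025,0.005,0],[0,-0.0025,0.006,0],[0,-0.0025,0.006,0]]' - 12;python3 -m handwheel '[[0,-0.0005,0.001,0],[0,-0.0005,0.002,0],[0,-0.0005,0.0025,0],[0,-0.0005,0.0025,0]]' - 12
python3 - <<'E'
from h import *
s=read_state();print(s["eef_pos"],s["eef_rot"]);snap("scene","s4",(240,195,340,270),8)
E
```

```text
clock: 5.85
eef_pos: [524.7, 8.1, 45.0]
eef_rot: [3.137, -0.005, -0.04]
wrist_force: [-0.7, 0.8, 1.7]
finger_gap: 59.5
clock: 6.35
eef_pos: [525.4, 8.3, 42.9]
eef_rot: [3.137, -0.007, -0.04]
wrist_force: [0.7, -2.0, 5.8]
finger_gap: 59.8
[525.36851656   8.34367299  42.94646026] [ 3.13672744 -0.00679777 -0.04038096]
```

View pics/s4.png

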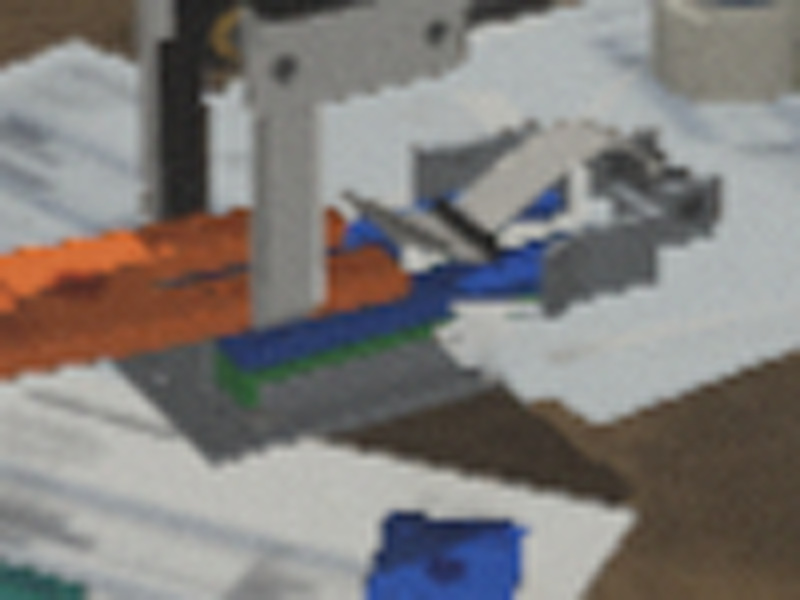

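The nose has tipped down onto the pile, below the lip at about (350,195) in the crop. Pushing in.

```bash
python3 -m handwheel '[[0.005,0,0.0005,0],[0.010,0,0.001,0],[0.015,0,0.0015,0],[0.02,0,0.0015,0],[0.025,0,0.002,0]]' - 25;python3 -m handwheel '[[0.005,0,0.0005,0],[0.010,0,0.0005,0],[0.015,0,0.001,0],[0.02,0,0.001,0],[0.025,0,0.001,0]]' - 25
python3 - <<'E'
from h import *
s=read_state();print(s["eef_pos"],s["eef_rot"],s["wrist_force"],s["moment"]);snap("scene","s5",(240,195,340,270),8)
snap("wrist","w5",None,1)
E
```

```text
clock: 7.02
eef_pos: [548.8, 7.5, 40.4]
eef_rot: [3.137, -0.002, -0.04]
wrist_force: [-8.7, -0.1, 4.3]
finger_gap: 59.3
clock: 7.65
eef_pos: [573.0, 6.7, 39.3]
eef_rot: [3.137, 0.001, -0.04]
wrist_force: [-9.8, 1.1, 7.6]
finger_gap: 59.5
[573.03531651   6.67040757  39.32036512] [ 3.13707482e+00  6.93541359e-04 -4.03804698e-02] [-9.8497515  1.0538752  7.634441 ] [ 0.16174517  1.74613984 -0.0019088 ]
```

View pics/s5.png

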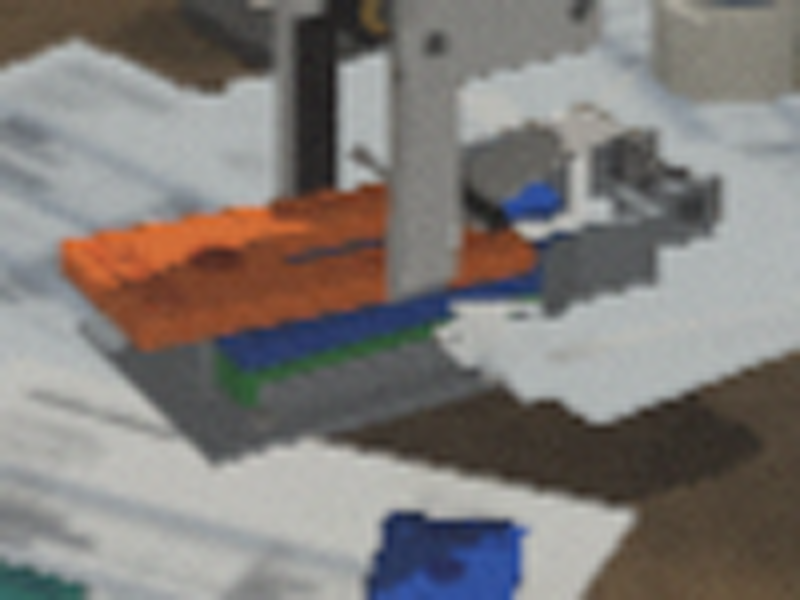

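Now under the keeper. I'll push part of the way, then regrip nearer the tail so the fingers stay clear of the flared guides.

```bash
python3 -m handwheel '[[0.005,0,0.0,0],[0.010,0,0.0005,0],[0.015,0,0.0005,0],[0.02,0,0.0005,0],[0.022,0,0.0005,0]]' - 25
python3 -m handwheel '[[0,0,0,0],[0,0,0,0],[0,0,0,0],[0,0,0,0]]' 0.1
python3 -m handwheel '[[-0.01,0,0,0],[-0.03,0,0,0],[-0.046,0,0.003,0],[-0.046,0,0.003,0]]'
python3 -m handwheel '[[0,0,0,0],[0,0,0,0],[0,0,0,0],[0,0,0,0]]' 1 25
python3 - <<'E'
from h import *
s=read_state();print(s["eef_pos"],s["eef_rot"],s["wrist_force"]);snap("wrist","w6",None,1.4)
E
```

```text
clock: 8.38
eef_pos: [595.1, 5.9, 38.7]
eef_rot: [3.137, 0.001, -0.04]
wrist_force: [-9.7, 1.4, 8.0]
finger_gap: 59.6
clock: 8.88
eef_pos: [595.1, 5.9, 38.6]
eef_rot: [3.137, 0.001, -0.04]
wrist_force: [-0.4, -0.4, 0.1]
finger_gap: 84.5
clock: 9.38
eef_pos: [548.2, 7.8, 35.7]
eef_rot: [3.137, 0.002, -0.04]
wrist_force: [-0.2, -0.3, 0.1]
finger_gap: 84.6
clock: 9.88
eef_pos: [548.4, 7.7, 35.7]
eef_rot: [3.137, 0.002, -0.04]
wrist_force: [1.0, -0.4, -0.5]
finger_gap: 59.7
[548.43970767   7.74488536  35.69322543] [ 3.13718311e+00  1.52306996e-03 -4.02925181e-02] [ 1.01504418 -0.41766543 -0.53604477]
```

View pics/w6.png

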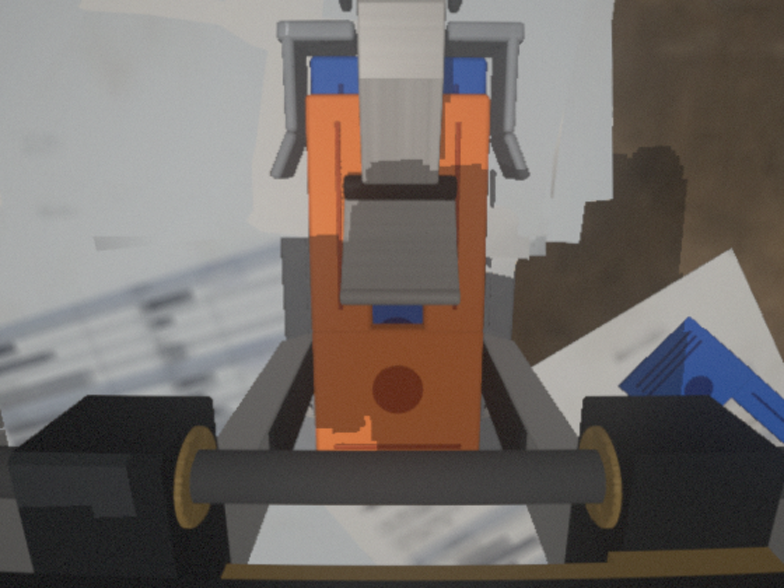

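Well centred: orange 308–490 between guide faces 297–503, nose at row 95, about 14 mm short of the stop. Pushing home with small steps at the end.

```bash
python3 -m handwheel '[[0.004,0,0,0],[0.008,0,0,0],[0.011,0,0,0],[0.012,0,0,0],[0.012,0,0,0]]' - 25
python3 -m handwheel '[[0.001,0,0,0],[0.002,0,0,0],[0.003,0,0,0],[0.003,0,0,0]]'
python3 - <<'E'
from h import *
snap("wrist","w7");
for fn,p in(("w6",(400,95)),("w7",None)):
    if p: print(back(fn,[np.array(p)/1.4],36))
out("w7","w7",(190,0,380,100),4)
E
```

```text
clock: 10.55
eef_pos: [559.6, 7.3, 35.0]
eef_rot: [3.137, 0.004, -0.04]
wrist_force: [-5.3, 0.2, -2.3]
finger_gap: 59.9
clock: 11.05
eef_pos: [562.1, 7.2, 34.6]
eef_rot: [3.137, 0.005, -0.04]
wrist_force: [-4.6, 1.0, -2.9]
finger_gap: 59.6
[[640.89119851   3.47844365  36.        ]]
```

View pics/w7.png

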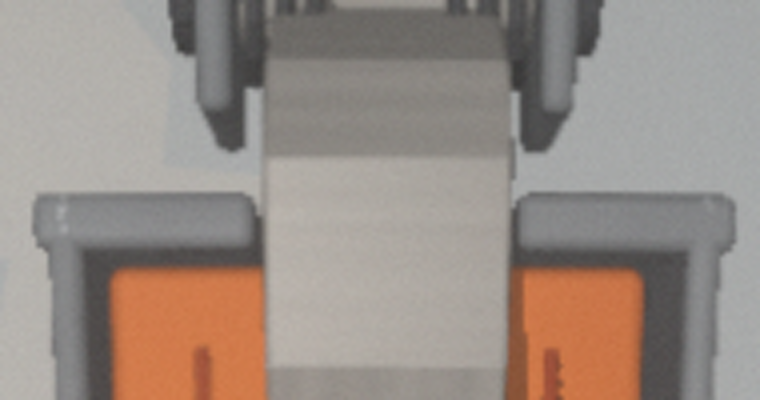

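Almost home. Small steps until the force rises.

```bash
python3 -m handwheel '[[0.001,0,0,0],[0.0015,0,0,0],[0.0015,0,0,0]]'
python3 -m handwheel '[[0.001,0,0,0],[0.0015,0,0,0],[0.0015,0,0,0]]'
python3 -m handwheel '[[0.0015,0,0,0],[0.0025,0,0,0],[0.0025,0,0,0]]'
```

```text
clock: 11.48
eef_pos: [563.1, 7.3, 34.4]
eef_rot: [3.137, 0.007, -0.04]
wrist_force: [-7.5, -0.1, -2.1]
finger_gap: 59.5
clock: 11.85
eef_pos: [563.4, 7.3, 33.8]
eef_rot: [3.137, 0.01, -0.04]
wrist_force: [-11.4, 0.2, -0.7]
finger_gap: 59.4
clock: 12.22
eef_pos: [564.0, 7.3, 33.0]
eef_rot: [3.137, 0.015, -0.04]
wrist_force: [-14.8, 0.6, -0.1]
finger_gap: 59.5
```

Force is building against the back stop. Lower the tail behind the upstand, then let go.

```bash
python3 -m handwheel '[[0.0015,0,0.001,0],[0.0015,0,0.003,0],[0.0015,0,0.004,0],[0.0015,0,0.005,0],[0.0015,0,0.005,0]]'
python3 -m handwheel '[[0,0,0,0],[0,0,0,0],[0,0,0,0]]' 0
python3 -m handwheel '[[0,0,-0.03,0],[0,0,-0.08,0],[-0.02,0,-0.14,0],[-0.06,0,-0.19,0],[-0.06,0,-0.19,0]]'
python3 - <<'E'
from h import *
snap("scene","s8");snap("wrist","w8")
out("s8","s8",(240,195,340,270),5);out("w8","w8c",(180,20,330,240),2.5)
a=cv2.imread("pics/s8.png");b=cv2.imread("pics/w8c.png")
c=np.zeros((max(a.shape[0],b.shape[0]),a.shape[1]+b.shape[1],3),np.uint8);c[:a.shape[0],:a.shape[1]]=a;c[:b.shape[0],a.shape[1]:]=b
c=c[:, :];print(c.shape);cv2.imwrite("pics/f8.png",cv2.resize(c,None,fx=.91,fy=.91,interpolation=cv2.INTER_AREA))
E
```

```text
clock: 12.85
eef_pos: [565.7, 7.2, 29.9]
eef_rot: [3.137, 0.014, -0.04]
wrist_force: [-14.3, -0.4, 21.4]
finger_gap: 59.7
clock: 13.22
eef_pos: [566.0, 7.2, 29.9]
eef_rot: [3.137, 0.014, -0.04]
wrist_force: [0.0, -0.2, -0.6]
finger_gap: 86.4
clock: 13.85
eef_pos: [508.7, 10.4, 224.7]
eef_rot: [3.137, 0.007, -0.04]
wrist_force: [0.3, 0.1, -1.0]
finger_gap: 94.2
(550, 875, 3)
```

View pics/f8.png

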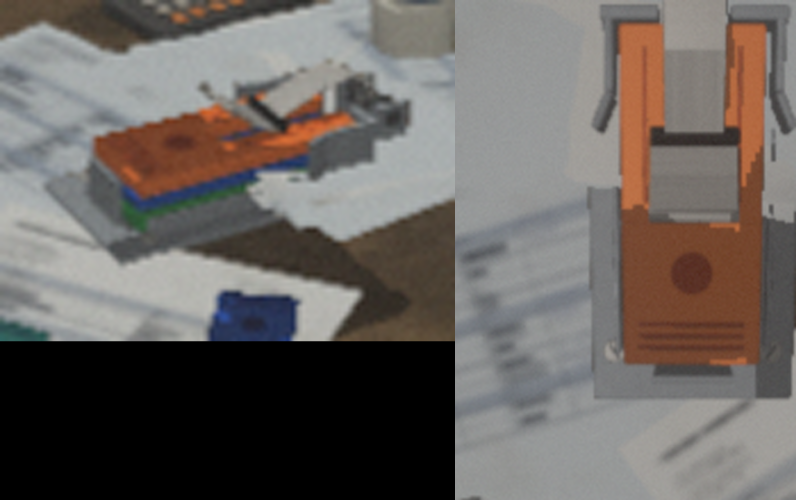

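The packer sits in the holder under the keeper, its tail edge at row ~363 by the upstand. That was my last viewable picture, so I'll check numerically that the tail is down, by fitting tail height from the orange pixels' edges.

Run:
```python
from h import *
snap("side","d8")
a=np.radians(-2.3);U=np.array([np.cos(a),np.sin(a),0]);V=np.array([-np.sin(a),np.cos(a),0])
def pts(ox,oy,lift):
    O=np.array([585+ox,5.3+oy,26]); t=lift/140
    return [O+U*x+V*y+np.array([0,0,z+t*(70-x)]) for x in(-70,70) for y in(-30,30) for z in(0,10)]
def mask(fn):
    h=cv2.cvtColor(load(fn)["im"],cv2.COLOR_RGB2HSV)
    m=cv2.inRange(h,(4,130,50),(16,255,255)); n,l,s,c=cv2.connectedComponentsWithStats(m)
    p=proj(fn,[pts(0,0,0)[0]+U*30+V*30+[0,0,10]])[0]; i=min(range(1,n),key=lambda i:np.hypot(*(c[i]-p)) if s[i,4]>60 else 1e9)
    return (l==i).astype(np.uint8),s[i]
# tail-half silhouette: compare orange mask with prediction within the tail region (x<-15)
for fn in("s8","w8","d8"):
    m,st=mask(fn);print(fn,st)
    res=[]
    for lift in(0,2,4,6,8,10):
        best=(9e9,)
        for ox in np.arange(-6,7,1.):
            for oy in np.arange(-4,5,1.):
                P=pts(ox,oy,lift); Q=[P[i]if i<4 else P[i-4]+(P[i]-P[i-4])*55/140 for i in range(8)]
                im=np.zeros(m.shape,np.uint8);cv2.fillConvexPoly(im,cv2.convexHull((proj(fn,Q)*16).round().astype(np.int32)),1,shift=4)
                # region: all points on tail side of x=-15 line (extended)
                C=P[0]*.5+P[2]*.5;Rg=[C+U*x+V*y+[0,0,5] for x,y in((-40,-60),(55,-60),(55,60),(-40,60))]
                rg=np.zeros(m.shape,np.uint8);cv2.fillConvexPoly(rg,proj(fn,Rg).round().astype(np.int32),1)
                e=((im!=m)&(rg>0)).sum()
                if e<best[0]: best=(int(e),ox,oy)
        res.append((lift,)+best)
    print(res)
```

```text
s8 [261 218  56  20 547]
[(0, 45, np.float64(5.0), np.float64(4.0)), (2, 47, np.float64(1.0), np.float64(-1.0)), (4, 47, np.float64(1.0), np.float64(-3.0)), (6, 52, np.float64(0.0), np.float64(-3.0)), (8, 61, np.float64(-3.0), np.float64(-4.0)), (10, 84, np.float64(-3.0), np.float64(-4.0))]
w8 [ 252   30   65  150 6146]
[(0, 187, np.float64(3.0), np.float64(2.0)), (2, 200, np.float64(3.0), np.float64(1.0)), (4, 221, np.float64(3.0), np.float64(0.0)), (6, 239, np.float64(4.0), np.float64(0.0)), (8, 249, np.float64(4.0), np.float64(2.0)), (10, 273, np.float64(5.0), np.float64(2.0))]
d8 [252 217  23   7  71]
[(0, 293, np.float64(-3.0), np.float64(0.0)), (2, 292, np.float64(0.0), np.float64(-3.0)), (4, 293, np.float64(3.0), np.float64(-4.0)), (6, 292, np.float64(1.0), np.float64(-4.0)), (8, 296, np.float64(-6.0), np.float64(-4.0)), (10, 294, np.float64(4.0), np.float64(-2.0))]
```

The fit prefers flat, but not sharply. I'll probe the tail with closed fingertips: flat means contact at TCP z≈44, propped on the upstand means ≈51.

```bash
python3 -m handwheel '[[0.024,0.002,0.04,0],[0.024,0.002,0.09,0],[0.024,0.002,0.14,0],[0.024,0.002,0.166,0],[0.024,0.002,0.167,0]]' 1 10; python3 -m handwheel '[[0,0,0.003,0],[0,0,0.006,0],[0,0,0.006,0]]';python3 -m handwheel '[[0,0,0.002,0],[0,0,0.004,0],[0,0,0.005,0],[0,0,0.005,0]]'
```

```text
clock: 14.62
eef_pos: [528.7, 6.8, 49.3]
eef_rot: [3.137, 0.021, -0.04]
wrist_force: [0.1, -0.2, 1.2]
finger_gap: 47.8
clock: 15.0
eef_pos: [529.4, 6.8, 44.4]
eef_rot: [3.138, 0.019, -0.04]
wrist_force: [0.0, 0.2, 3.1]
finger_gap: 17.4
clock: 15.5
eef_pos: [531.2, 6.9, 43.9]
eef_rot: [3.138, 0.013, -0.04]
wrist_force: [-13.9, 2.6, 46.0]
finger_gap: 2.7
```

Contact came at TCP z≈44, so the tail top is at about 36 mm and the packer is flat. Retract and do a last check.

```bash
python3 -m handwheel '[[0,0,-0.01,0],[0,0,-0.05,0],[-0.0,0,-0.11,0],[-0.02,0,-0.17,0],[-0.022,0,-0.18,0]]' 0; python3 -m handwheel '[[0,0,0,0],[0,0,0,0]]'
python3 - <<'E'
from h import *
s=read_state();print(s["eef_pos"],s["wrist_force"])
snap("wrist","w9")
for fn in("w8","w9"):
    h=cv2.cvtColor(load(fn)["im"],cv2.COLOR_RGB2HSV);m=cv2.inRange(h,(4,130,50),(16,255,255)); m=cv2.morphologyEx(m,cv2.MORPH_OPEN,np.ones((5,5)))
    n,l,st,c=cv2.connectedComponentsWithStats(m);i=1+st[1:,4].argmax();ys,xs=np.where(l==i)
    def row(y): r=xs[ys==y]; return r.min(),r.max()+1
    y0,y1=ys.min(),ys.max()+1
    a,b=row(y0+5),row(y1-5); 
    print(fn,back(fn,[(a[0],y0),(a[1],y0),(b[0],y1),(b[1],y1)],36).round(1).tolist())
E
```

```text
clock: 16.12
eef_pos: [512.2, 8.4, 228.6]
eef_rot: [3.138, 0.006, -0.04]
wrist_force: [-0.5, -0.6, -0.2]
finger_gap: 49.4
clock: 16.38
eef_pos: [512.1, 8.4, 227.4]
eef_rot: [3.138, 0.008, -0.04]
wrist_force: [-0.4, 0.6, -0.0]
finger_gap: 69.3
[512.05717765   8.37742002 227.37058905] [-0.38243757  0.57948848 -0.0225361 ]
w8 [[656.9, 32.7, 36.0], [654.5, -25.7, 36.0], [518.1, 38.2, 36.0], [515.6, -19.8, 36.0]]
w9 [[656.5, 32.3, 36.0], [654.1, -26.1, 36.0], [517.9, 38.8, 36.0], [515.4, -20.1, 36.0]]
```

```bash
python3 -c "
from cell import manip; print(manip.sign_off())"
```

```text
the job is handed in; nothing more can be done
None
```

The orange packer is back in the holder, on top of the blue and green packers and in line with them, under the keeper arm. I let go of it and handed the job in at about 16.4 s.

**How it went in:** I gripped the packer forward of its middle and lowered it onto the front upstand, which tipped the slotted end down below the keeper lip. I pushed it part way under the keeper, regripped nearer the tail, and pushed until the force rose to about 15 N at the back stop. Then I lowered the tail and released it.

**Last checks:**
- **Position:** the last wrist picture puts the nose at x≈655, against a back stop measured at about 656. The length came out at 139 mm, worked out as if it lay flat, and the yaw at about −2.3°, matching the holder.
- **Flatness:** pressing the tail with the fingertips met it about 36 mm above the bench, which is the height for lying flat.
- **Inconclusive:** the tail-height fit on the scene and wrist pictures leaned towards flat but not sharply, and on the side picture it told nothing.
- **Press force:** my fingertip probe pressed harder than I intended, 46 N at the wrist for a moment. That is under the 120 N wrist limit. It is over the 40 N limit for the arm or gripper body, but the contact should have been at the fingertips only. Comparing pictures before and after, the packer did not shift.
- **Other objects:** I kept clear of the pliers, calculator, flange, bush and jar throughout, but did not re-measure them or the two packers underneath at the end.

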